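# Seat the captive nut in a stand base

## Task

Fit the nut into the underside of the stand base: slide it over the face, without picking it up, until it drops into the hexagonal pocket, then press it gently down past the sprung tongues until it is fully home on the floor of the pocket. Never push, squeeze or press the nut with more than about 30 newtons, so that the plastic does not crack, and leave everything else on the bench where it is.

Things in the scene. Friction and masses are not known exactly. Their poses are not given: they have to be found in the camera images.
- nut: Bright steel thin M24 hexagon nut: 36 mm across the flats, 41.6 mm over the corners, 12 mm thick, 21.5 mm bore, 50 to 105 g, loose. Origin: centre of its underside; z up along the bore; its flats face 0, 60, 120 ... degrees from its own x. It starts flat on the upward face of the base.
- stand_base: Dark grey base of a floor stand, 300 x 240 mm (x by y), underside up on a 3 mm rubber mat (340 x 280 mm); it does not move. Origin: centre of the mat's underside; z up. Its flat face lies 33 mm above the origin. Rubber feet, 26 mm wide and 8 mm high, stand on the face at x +-128, y +-98 mm; bolt and washer stand beyond y = -55 mm, 70 mm or more to either side of the pocket.
- pocket (a point): Centre of the mouth of the hexagonal nut pocket, level with the base's face (base x 0, y -30 mm); axes as the base's. 39 mm across the flats, which face 0, 60, 120 ... degrees from base x; 1.5 mm chamfer round the mouth; 8 mm deep.
- pocket_floor (a point): Centre of the pocket's plastic floor, 8 mm below the mouth. Six yellow sprung tongues, one in each wall, slope in from 2 to 6.5 mm below the mouth: a nut that drops in rests on them, 3.5 to 6 mm down. A push of about 8 to 18 N drives it past them to the floor, its top then 4 mm above the face; more than 30 N cracks the plastic.
- bolt: M24 bolt standing on its head on the base's underside: dark hexagon head 41 mm over corners and 15 mm high, shank 24 mm thick, 51 mm tall in all. Origin: centre of its underside. To be left where it is.
- washer: Brass flat washer, 44 mm across, 4 mm thick, lying on the base's underside. Origin: centre of its underside. To be left where it is.
- upright: White square upright tube of the stand, 440 x 30 x 30 mm with a 35 mm steel stud at one end, lying on the bench on the robot's right. Origin: centre of its underside. To be left where it is.
- spanner: Open spanner, 240 mm long, lying on the bench on the robot's left. Origin: centre of its underside. To be left where it is.
- spray_can: Black spray can with a green band, 52 mm across, 168 mm tall, on the right. Origin: centre of its underside. To be left where it is.
- carton: Small brown carton, 120 x 160 x 90 mm, on the left. Origin: centre of its underside. To be left where it is.
- tape_roll: Clear roll of packing tape, 100 mm across, 48 mm high, lying flat on the left. Origin: centre of its underside. To be left where it is.

How it is judged:
By the outcome, as a careful person would: the job done as asked, in the order asked, and still so for the second after the job is handed in, with the robot touching nothing.
It also fails if it takes over 58 s, if anything falls off the work surface, if the arm or the gripper's body presses on something with over 40 N, if the wrist force passes 120 N, or if a joint passes its speed limit or range.

## Robot

A 6-joint arm with a two-finger parallel gripper is mounted at the origin on the work surface. World frame = base frame: x ahead of the robot, y to its left, z up, the work surface at z = 0. Lengths are in mm, angles in rad, forces in N, time in s.
With the tool pointing down it reaches from about 350 to 775 mm from the base axis. Payload 7.3 kg.
Tool frame: the origin (TCP) lies midway between the tips of the shut fingers; the grasp point (between the pads) lies 19 mm behind it; z points along the fingers, y is the direction in which the jaws open and shut (so a half turn about z gives the same grasp; the last joint's range is limited). The gripper opens to 92 mm and grips with 3 to 60 N. Pads are 19 mm wide; open, the fingers measure 130 mm over their backs; the gripper's body (75 mm by 190 mm) begins 47 mm behind the grasp point.
Start: joints at [-1.303, 0.342, 1.524, -0, 1.275, -0.146], TCP at [211.122, -480.7, 226.741] pointing down, gripper open.
Joint ranges: [-2.53, 2.53], [-0.77, 2.02], [0.04, 2.7], [-1, 4.14], [0.28, 2.66], [-3.11, 3.11]. Speed limits (rad/s): [2.57, 2.57, 3.14, 3.14, 3.14, 3.14].

## Interface

Orientations are given as [roll, pitch, yaw] about the fixed x, y, z axes, in that order (R = Rz(yaw) Ry(pitch) Rx(roll)).
In Python, from plant import sensors, imaging, ticket gives the robot as it stands. The module is installed in compiled form; this text tells all that it offers.
- The arm moves only by the tool arm_command, never from a script. Its argument "increments" is one flat list of numbers, 5 for each row, row after row: the closure, from 0 (fully open) to 1 (shut), then the shift along the tool's x, y, z in mm, then the turn about the tool's z in degrees. In form: [hand, dx, dy, dz, spin, hand, dx, dy, dz, spin, ...]. A call has 1 to 20 rows; each row is the pose to reach, as a shift and turn from the pose commanded when the call began, along the tool's axes at that moment; what a row does not reach only later rows make up. A row lasts 1/8 s, in which the tool goes at most 62.5 mm and 10.7 degrees, less where a joint would pass 70% of its speed; a pose out of reach is approached as far as the arm can. A call with a gripper value outside its range is refused whole. The fingers move at their own pace and stop on an object; the grip force is fixed at half the most. Time passes only in rows, so rows that repeat a pose let the fingers close. It gives the time, the measured TCP pose, the force and the opening at its end, in the units of the state.
- sensors.get_obs(): the state, without advancing time (a new reading comes with each control period).
- imaging.capture(name): name is "scene" or "top"; returns the picture (420x560x3 uint8, blue, green, red); there is no depth.
- imaging.calibration(name): a dict with "fx", "fy", "cx", "cy" (pixels), "world_to_cam" (4x4, takes a point from world to camera coordinates). Camera axes: x right, y down, z forward; pixel columns grow to the right and rows downward; lengths in mm; the calibration is good to about 2 mm. A picture is of the moment at which its call begins. calibration takes no time and is no camera call.
- ticket.close_job(): hands the job in, once; it reports no verdict.
The state is a dict: "time": time; "joint_positions": joint angles; "dq": joint speeds; "tau": joint torques, N m; "tool_pos": TCP position; "tcp_rot": TCP orientation; "contact_force": force on the tool from outside, world axes, zero at the start; "moment": the same for the moment, N m; "grip_width": finger opening in mm.
Only numpy, scipy, OpenCV 4.12 (cv2) and the standard library are available. Lean on these libraries where they do the work, as an engineer would, in place of code of your own. Each camera call takes 0.05 s, during which the arm holds its last target. There are 200 camera calls.

## Working session

There is one attempt and no reset: what is moved stays moved. The work goes in short steps, Python scripts to look and compute and a tool call to move; the robot and the scene stay as the last step left them, time stands still between calls to the robot, and variables do not carry over. Pictures are saved under pics/ and viewed, about 8 in all and at most 12, crops included, and the job is handed in when it is done.

Besides the shell and the picture viewer there is one more tool, called after "Request:" by a JSON object that holds its "fn" and its "kwargs", one argument or row to a line. arm_command: Moves the arm, as the interface text tells. Its arguments: {"type":"object","properties":{"increments":{"type":"array","items":{"type":"number"}}},"required":["increments"]}

```bash
mkdir -p pics; cat > h.py <<'E'
import numpy as np, cv2
from plant import sensors, imaging, ticket
def ray(name,u,v,z):
    c=imaging.calibration(name);T=np.array(c["world_to_cam"]);R=T[:3,:3];o=-R.T@T[:3,3]
    d=R.T@np.array([(u-c["cx"])/c["fx"],(v-c["cy"])/c["fy"],1]);return o+d*(z-o[2])/d[2]
def proj(name,p):
    c=imaging.calibration(name);q=np.array(c["world_to_cam"])@np.append(p,1)
    return c["fx"]*q[0]/q[2]+c["cx"],c["fy"]*q[1]/q[2]+c["cy"]
E
python3 - <<'E'
from h import *
for n in("top","scene"):
    cv2.imwrite(f"pics/{n}0.png",imaging.capture(n))
    c=imaging.calibration(n);T=np.array(c["world_to_cam"]);print(n,c["fx"],c["fy"],-T[:3,:3].T@T[:3,3],T[:3,:3].round(3).tolist())
print(sensors.get_obs())
E
```

```text
top 525.0372823494453 525.0372823494453 [ 215.6781302   -13.50773281 1845.15697356] [[-0.023, -1.0, -0.003], [-0.981, 0.023, -0.194], [0.194, -0.002, -0.981]]
scene 508.66784497920514 508.66784497920514 [1347.30495419 -493.48566725 1002.31701727] [[0.541, 0.841, -0.015], [0.6, -0.398, -0.694], [-0.589, 0.367, -0.72]]
{'time': 0.1, 'joint_positions': array([-1.30302523e+00,  3.42638943e-01,  1.52490924e+00, -1.39003519e-05,
        1.27539515e+00, -1.45999315e-01]), 'dq': array([ 5.97992395e-05, -5.63047641e-04, -2.36793222e-03,  2.52577902e-03,
        5.89263296e-04, -3.73841633e-04]), 'tau': array([ 1.81714935e-03, -4.32004309e+01, -2.44695139e+01,  7.18577486e-02,
        5.26123925e-02, -4.90028515e-05]), 'tool_pos': array([ 211.005179  , -480.34077598,  226.1260559 ]), 'tcp_rot': array([-3.14025442e+00, -1.83345916e-04,  4.13774342e-01]), 'contact_force': array([-0.77790239, -0.11787605, -0.16768964]), 'moment': array([-0.03776666, -0.01135984, -0.04568311]), 'grip_width': 91.58527143953712}
```

View pics/top0.png

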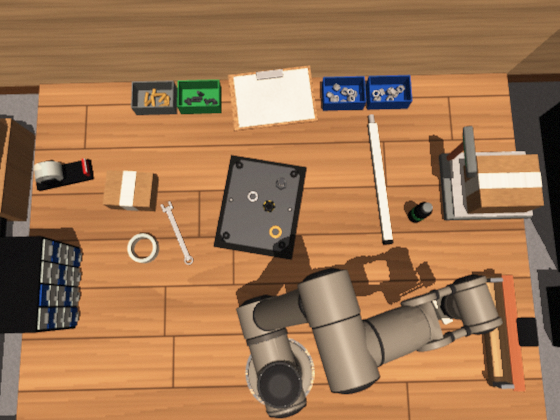

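View pics/scene0.png

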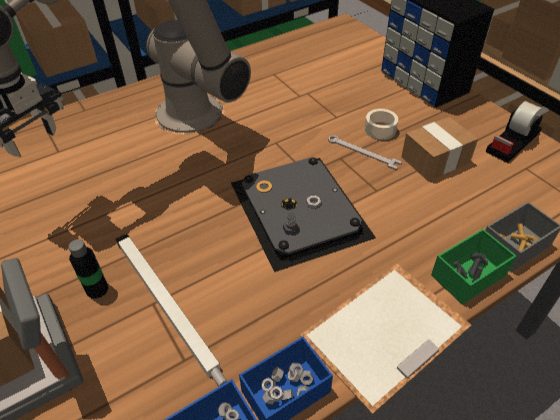

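The top view shows the base around (260,207), with the nut at (253,196), the yellow pocket tongues at (268,206), the washer at (275,232) and the bolt at (281,183). In the scene view the nut is at (314,201) and the pocket at (289,204). Next I'll measure these.

```bash
python3 - <<'E'
from h import *
a=cv2.imread("pics/top0.png")[145:265,205:315];b=cv2.imread("pics/scene0.png")[150:270,225:380]
f=cv2.resize(a,None,fx=5,fy=5,interpolation=cv2.INTER_CUBIC);g=cv2.resize(b,None,fx=5,fy=5,interpolation=cv2.INTER_CUBIC)
cv2.imwrite("pics/topc.png",f);cv2.imwrite("pics/scc.png",g)
def blobs(n,mask,z,roi):
    m=np.zeros_like(mask);x0,y0,x1,y1=roi;m[y0:y1,x0:x1]=mask[y0:y1,x0:x1]
    k,l,s,c=cv2.connectedComponentsWithStats(m)
    for i in range(1,k):
        if s[i,4]>=6: print(n,s[i].tolist(),c[i].round(1),ray(n,*c[i],z).round(1))
for n,roi in(("top",(215,150,308,262)),("scene",(235,150,370,262))):
    im=cv2.imread(f"pics/{n}0.png");h=cv2.cvtColor(im,cv2.COLOR_BGR2HSV)
    print("yellow z33");blobs(n,cv2.inRange(h,(12,110,70),(38,255,255)),30,roi)
    print("bright z45");blobs(n,cv2.inRange(h,(0,0,125),(180,70,255)),45,roi)
    print("dark feet/mat");blobs(n,cv2.inRange(h,(0,0,0),(180,255,30)),41,roi)
E
```

```text
yellow z33
top [215, 150, 93, 112, 3200] [262.3 201.4] [577.7  46.1  30. ]
top [263, 201, 3, 4, 7] [264.3 202.7] [572.8  39.2  30. ]
top [268, 200, 4, 2, 6] [269.2 200.7] [579.7  21.8  30. ]
top [269, 225, 13, 13, 100] [275.  231.3] [470.4   3.5  30. ]
bright z45
top [247, 191, 11, 11, 78] [252.4 196. ] [594.9  80.1  45. ]
top [288, 208, 3, 3, 7] [289.3 209. ] [545.4 -48.   45. ]
dark feet/mat
top [233, 161, 6, 3, 10] [236.  161.7] [721.7 136.9  41. ]
top [296, 170, 3, 3, 7] [297.3 171.1] [681.8 -80.   41. ]
top [266, 204, 5, 5, 18] [268.2 205.9] [558.8  25.3  41. ]
top [272, 234, 23, 25, 278] [285.2 248.6] [408.  -30.3  41. ]
top [221, 237, 3, 5, 8] [222.1 239.2] [445.5 186.8  41. ]
yellow z33
scene [235, 150, 21, 9, 102] [242.1 152.6] [310.8  29.4  30. ]
scene [235, 150, 135, 79, 3457] [320.3 170.7] [502.9 174.3  30. ]
scene [256, 180, 16, 12, 112] [263.6 185.9] [466.8   7.9  30. ]
scene [235, 196, 34, 66, 1206] [246.1 238.4] [ 603.6 -128.    30. ]
scene [284, 199, 5, 3, 10] [286.1 200.1] [547.   29.2  30. ]
scene [291, 199, 4, 4, 10] [292.8 200.6] [558.5  43.1  30. ]
scene [305, 240, 65, 22, 732] [347.4 254.1] [782.6  52.   30. ]
bright z45
scene [357, 150, 13, 6, 38] [364.4 151.6] [520.4 318.5  45. ]
scene [307, 195, 14, 11, 78] [313.1 199.8] [597.8  81.2  45. ]
dark feet/mat
scene [309, 161, 8, 4, 15] [312.5 162.5] [472.2 168.5  41. ]
scene [235, 175, 19, 28, 244] [242.4 188.5] [453.5 -51.2  41. ]
scene [249, 201, 26, 48, 74] [261.7 225.8] [598.  -78.1  41. ]
scene [287, 200, 4, 3, 7] [288.9 201.1] [563.3  27.2  41. ]
scene [283, 202, 10, 7, 39] [287.9 205.3] [574.7  16.6  41. ]
scene [273, 222, 91, 40, 735] [320.1 246. ] [732.6   6.2  41. ]
scene [279, 246, 9, 4, 14] [283.9 247.4] [687.5 -69.9  41. ]
```

View pics/topc.png

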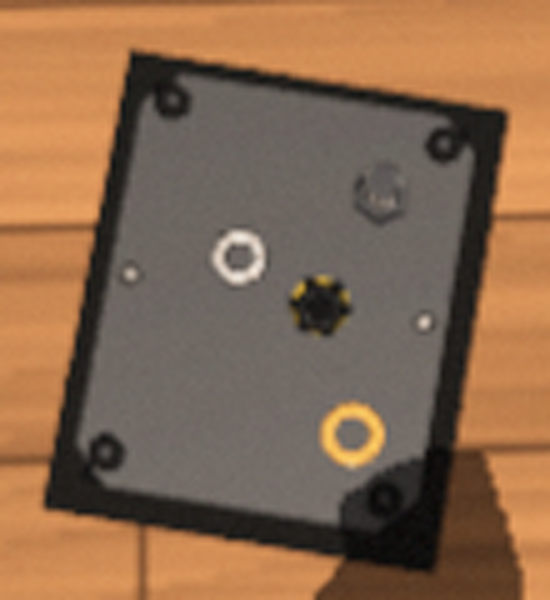

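View pics/scc.png

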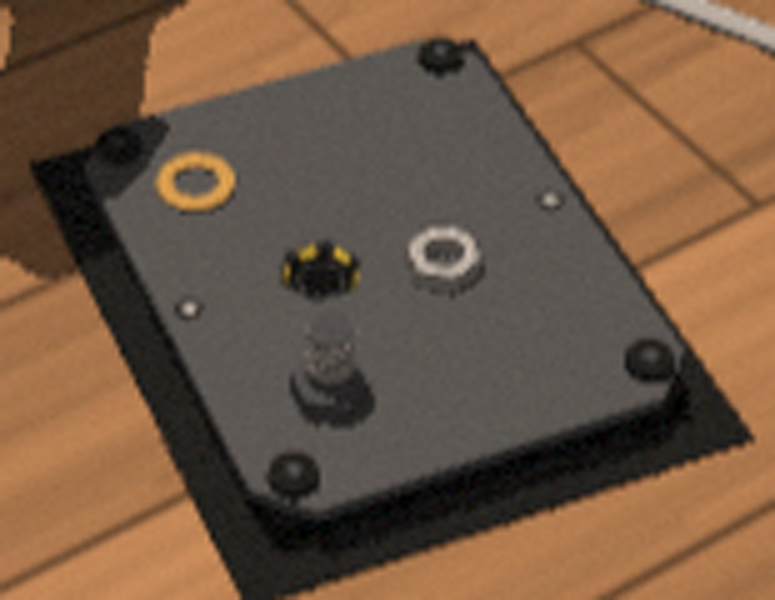

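Crops: the four feet are visible in both, the bolt and washer lie on the base's −y side, and the nut is about 65 mm up-left of the pocket. I'll fit the base pose from the feet.

```bash
python3 - <<'E'
from h import *
def o(p,off): return (np.array(p)+.5)/5-.5+off
L=np.array([[128,98],[128,-98],[-128,-98],[-128,98]])
for n,off,F,N in(("top",(205,145),[(172,100),(444,144),(386,497),(106,452)],None),("scene",(225,150),[(649,357),(293,472),(121,145),(441,54)],None)):
    P=np.array([ray(n,*o(f,off),40)[:2] for f in F])
    c=P.mean(0);A=(L[:,0]+1j*L[:,1]);B=(P-c)@[1,1j];s=np.vdot(A,B)/np.vdot(A,A)
    res=np.abs(B-s*A);yaw=np.angle(s)
    R=np.array([[np.cos(yaw),-np.sin(yaw)],[np.sin(yaw),np.cos(yaw)]])
    print(n,c.round(1),np.degrees(yaw).round(2),abs(s).round(3),res.round(1))
    pk=c+R@[0,-30];im=cv2.imread(f"pics/{n}0.png")
    h=cv2.cvtColor(im,cv2.COLOR_BGR2HSV);m=cv2.inRange(h,(0,0,125),(180,70,255))
    x,y=(247,191) if n=="top" else (307,195)
    q=np.argwhere(m[y:y+12,x:x+15]).astype(float)[:,::-1]+(x,y)
    ct=cv2.findContours(np.ascontiguousarray(m[y-2:y+14,x-2:x+17]),0,2)[0];ct=max(ct,key=cv2.contourArea)
    (ex,ey),ax,an=cv2.fitEllipse(ct);nut=ray(n,ex+x-2,ey+y-2,45)[:2]
    d=pk-nut;print(" pocket",pk.round(1),"nut",nut.round(1),"ax",ax,"disp",d.round(1),"ang",np.degrees(np.arctan2(d[1],d[0])),"base",(R.T@d).round(1))
    # outline radii vs angle for nut yaw
    w=np.array([ray(n,*(p+(x-2,y-2)),45)[:2] for p in ct[:,0].astype(float)])-nut
    cs=w@[1,1j];print(" hexphase deg(flat yaw mod60)",np.degrees(np.angle(-np.sum(np.abs(cs)*np.exp(6j*np.angle(cs))))/6) .round(1))
E
```

```text
top [567.4  53.9] -10.71 0.998 [0.2 0.5 0.7 0.5]
 pocket [561.8  24.4] nut [595.3  79.7] ax (10.5816650390625, 10.977675437927246) disp [-33.5 -55.3] ang -121.16152588078698 base [-22.6 -60.6]
 hexphase deg(flat yaw mod60) 9.4
scene [570.8  55.4] -10.88 0.993 [0.6 0.8 0.7 0.4]
 pocket [565.2  26. ] nut [598.3  81. ] ax (9.754497528076172, 13.095420837402344) disp [-33.1 -55.1] ang -120.98849517384274 base [-22.1 -60.3]
 hexphase deg(flat yaw mod60) 20.5
```

Request:
{"fn": "arm_command", "kwargs": {
  "increments": [0.2,45,-28,0,-10,0.2,90,-56,0,-20,0.2,135,-84,0,-30,0.2,180,-112,0,-40,0.2,225,-140,0,-50,0.2,270,-168,0,-60,0.2,315,-196,0,-70,0.2,360,-224,0,-80,0.2,405,-252,0,-90,0.2,450,-280,0,-100,0.2,495,-308,20,-110,0.2,540,-336,50,-120,0.2,579,-358.5,80,-128.2,0.2,579,-358.5,97,-128.2,0.2,579,-358.5,97,-128.2,0.2,579,-358.5,97,-128.2]
}}

```text
time: 2.1
tool_pos: [597.3, 79.9, 130.4]
tcp_rot: [3.141, 0.001, 2.651]
contact_force: [0.1, -0.1, 0.2]
grip_width: 73.1
```

Request:
{"fn": "arm_command", "kwargs": {
  "increments": [0.2,0,0,20,0,0.2,0,0,45,0,0.2,0,0,65,0,0.2,0,0,80,0,0.2,0,0,88,0,0.2,0,0,92,0,0.2,0,0,94.5,0,0.2,0,0,94.5,0]
}}

```text
time: 3.1
tool_pos: [597.3, 80.3, 35.5]
tcp_rot: [3.141, 0.0, 2.651]
contact_force: [-0.3, -0.1, 0.6]
grip_width: 73.6
```

```bash
cat > look.py <<'E'
import sys
from h import *
k=sys.argv[1]
s=imaging.capture("scene");o=sensors.get_obs();p=o["tool_pos"];print(o["time"],p,np.degrees(o["tcp_rot"]),o["contact_force"],o["grip_width"])
print("tcp px",proj("scene",p))
cv2.imwrite(f"pics/raw{k}.png",s)
cv2.imwrite(f"pics/s{k}.png",cv2.resize(s[165:240,245:345],None,fx=8,fy=8,interpolation=cv2.INTER_CUBIC))
E
python3 look.py 1
```

```text
3.15 [597.31662146  80.39034472  35.52491821] [1.79986925e+02 3.14154015e-02 1.51911439e+02] [-0.2709441  -0.51619995  1.05766959] 73.49479410371423
tcp px (np.float64(312.66058236500055), np.float64(202.28821163949615))
```

View pics/s1.png

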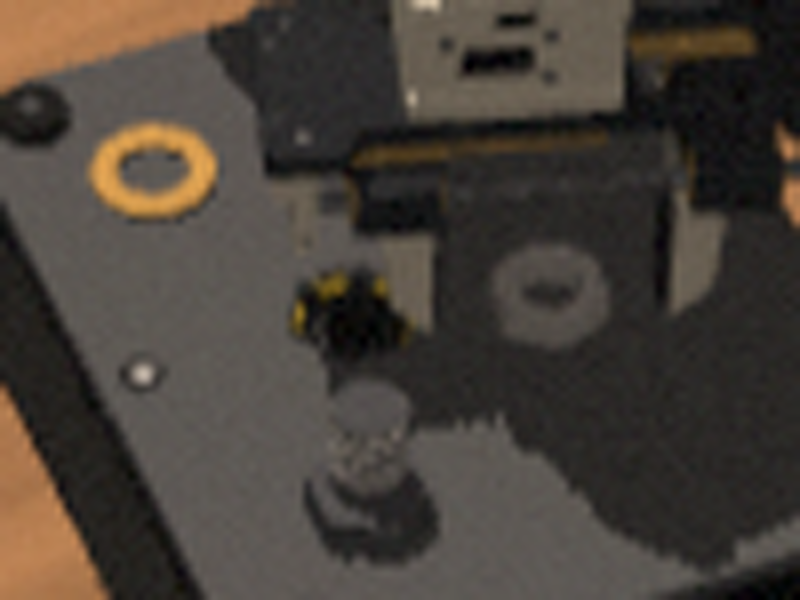

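The fingers straddle the nut centrally (nut at crop 550,295, inner finger edges at about 435 and 665), and the pocket is open to the left. I'll push along −y with a loose cage, not squeezing.

Request:
{"fn": "arm_command", "kwargs": {
  "increments": [0.48,0,0,0,0,0.48,0,0,0,0,0.48,0,-3,0,0,0.48,0,-6,0,0,0.48,0,-9,0,0,0.48,0,-12,0,0,0.48,0,-15,0,0,0.48,0,-18,0,0,0.48,0,-21,0,0,0.48,0,-24,0,0,0.48,0,-27,0,0,0.5,0,-30,0,0,0.52,0,-33,0,0,0.54,0,-36,0,0,0.54,0,-38,0,0,0.54,0,-40,0,0,0.54,0,-40,0,0]
}}

```text
time: 5.28
tool_pos: [578.2, 44.9, 35.2]
tcp_rot: [-3.141, -0.0, 2.651]
contact_force: [-0.1, 0.5, 0.2]
grip_width: 42.1
```

```bash
python3 look.py 2
```

```text
5.325 [578.18984016  44.96784067  35.15473123] [-1.79986822e+02 -4.11433497e-03  1.51907465e+02] [-0.44458703  0.23421746  0.19709718] 41.98714480958062
tcp px (np.float64(297.5438272679003), np.float64(203.38087253117868))
```

View pics/s2.png

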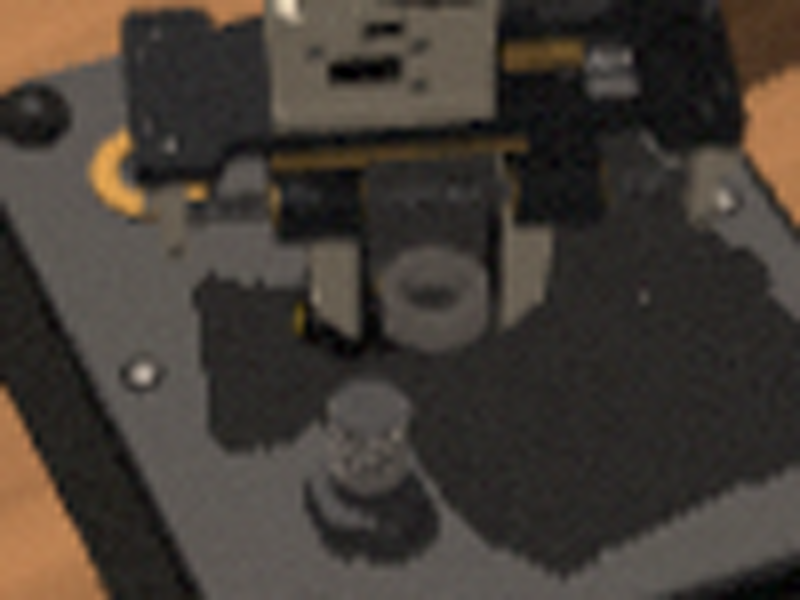

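The nut is flush against the right (pushing) finger at crop (435,300), just right of the pocket. I'll go on to the waypoint, narrow the cage to 39 mm, and turn to the pocket's angle.

Request:
{"fn": "arm_command", "kwargs": {
  "increments": [0.54,0,-2,0,0,0.54,0,-4,0,0,0.54,0,-6,0,0,0.55,0,-8,0,0,0.56,0,-10,0,0,0.57,0,-11,0,0,0.576,0,-11,0,0,0.58,0,-11,0,0,0.58,0,-11,0,3,0.58,0,-11,0,6,0.58,0,-11,0,9,0.58,0,-11,0,12.7,0.58,0,-11,0,12.7,0.58,0,-11,0,12.7]
}}

```text
time: 7.08
tool_pos: [573.1, 35.4, 35.2]
tcp_rot: [-3.142, 0.0, 2.431]
contact_force: [-0.1, -0.3, 0.3]
grip_width: 38.3
```

```bash
python3 look.py 3
```

```text
7.125 [573.10417941  35.34361783  35.2249438 ] [-1.79996313e+02  6.36884643e-03  1.39268457e+02] [-0.77625536  0.64375962 -0.51998323] 38.54149186224632
tcp px (np.float64(293.4548471103736), np.float64(203.6583327700496))
```

View pics/s3.png

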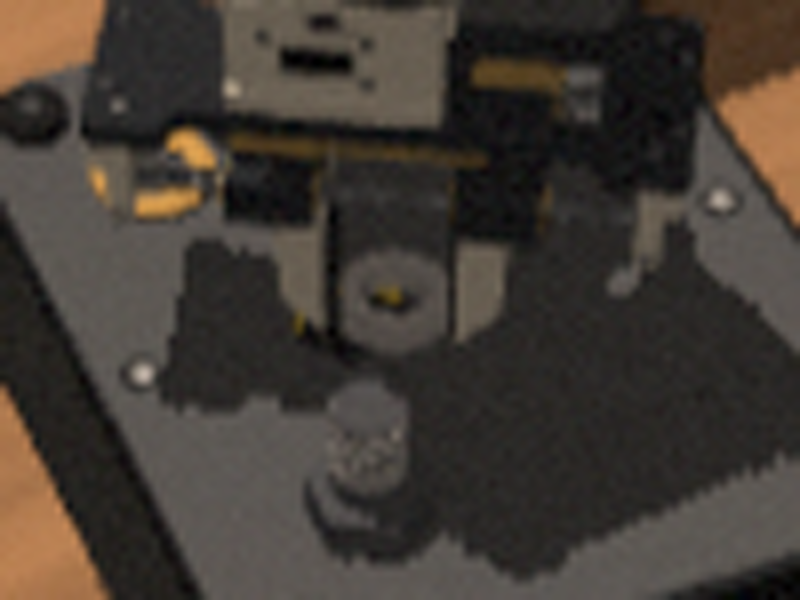

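The nut sits inside the cage at 38.5 mm with no squeeze, top centre at crop (395,293). The remaining 13–15 mm runs along the jaw axis.

Request:
{"fn": "arm_command", "kwargs": {
  "increments": [0.58,0,-2,0,0,0.58,0,-4,0,0,0.58,0,-6,0,0,0.58,0,-7.5,0,0,0.58,0,-9,0,0,0.58,0,-10,0,0,0.58,0,-11,0,0,0.58,0,-12,0,0,0.58,0,-12,0,0]
}}

```text
time: 8.25
tool_pos: [565.2, 26.2, 35.2]
tcp_rot: [-3.141, -0.0, 2.43]
contact_force: [-0.4, 0.6, -0.4]
grip_width: 38.8
```

Request:
{"fn": "arm_command", "kwargs": {
  "increments": [0.58,0,-0.5,0,0,0.58,0,-1,0,0,0.58,0,-1,0,0]
}}

```text
time: 8.62
tool_pos: [564.6, 25.5, 35.2]
tcp_rot: [-3.142, 0.0, 2.43]
contact_force: [0.4, -0.4, 0.3]
grip_width: 38.5
```

Request:
{"fn": "arm_command", "kwargs": {
  "increments": [0.58,0,-0.5,0,0,0.58,0,-1,0,0,0.58,0,-1,0,0]
}}

```text
time: 9.0
tool_pos: [564.0, 24.7, 35.2]
tcp_rot: [-3.142, 0.0, 2.43]
contact_force: [0.3, 0.5, 0.6]
grip_width: 38.7
```

```bash
python3 look.py 4
```

```text
9.05 [563.8666814   24.70005121  35.18362898] [-1.79990326e+02 -4.93084171e-03  1.39205313e+02] [ 0.63961286 -0.10734282 -0.06090863] 38.321270493436344
tcp px (np.float64(288.17388823054324), np.float64(203.1808348190035))
```

View pics/s4.png

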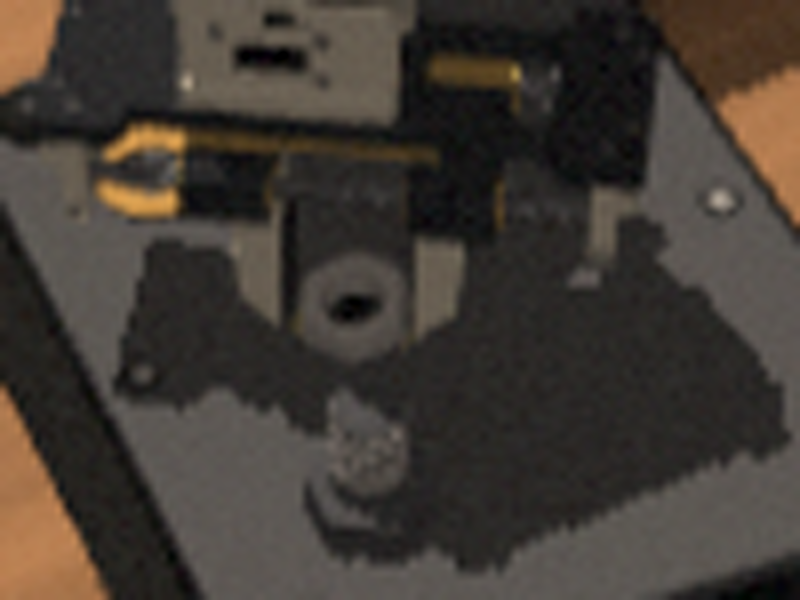

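The nut top is now at crop (353,303), over the pocket, and its row is lower than the travel alone explains, which suggests it has dropped. I'll check by easing the cage on in small steps: if it's in the pocket, the wall will resist.

Request:
{"fn": "arm_command", "kwargs": {
  "increments": [0.58,0,-0.5,0,0,0.58,0,-0.5,0,0]
}}

```text
time: 9.3
tool_pos: [563.8, 24.4, 35.3]
tcp_rot: [3.141, 0.0, 2.43]
contact_force: [0.9, 0.4, 0.5]
grip_width: 38.8
```

Request:
{"fn": "arm_command", "kwargs": {
  "increments": [0.58,0,-0.5,0,0,0.58,0,-0.5,0,0]
}}

```text
time: 9.55
tool_pos: [563.6, 24.1, 35.3]
tcp_rot: [3.141, 0.001, 2.43]
contact_force: [1.1, 0.9, 0.7]
grip_width: 38.3
```

Request:
{"fn": "arm_command", "kwargs": {
  "increments": [0.58,0,-0.5,0,0,0.58,0,-0.5,0,0]
}}

```text
time: 9.8
tool_pos: [563.2, 23.8, 35.4]
tcp_rot: [3.141, 0.0, 2.43]
contact_force: [2.6, 1.6, 0.4]
grip_width: 38.4
```

Resistance is rising to about 3 N along the push, so the nut has caught in the pocket. I'll back off, open, lift and look.

Request:
{"fn": "arm_command", "kwargs": {
  "increments": [0.58,0,1.5,0,0,0.45,0,1.5,0,0,0.45,0,1.5,0,0,0.45,0,1.5,-20,0,0.45,0,1.5,-50,0,0.45,0,1.5,-80,0,0.45,0,1.5,-110,0,0.45,0,1.5,-110,0]
}}

```text
time: 10.8
tool_pos: [565.1, 24.5, 147.4]
tcp_rot: [3.139, 0.004, 2.43]
contact_force: [-0.0, -0.2, -0.3]
grip_width: 50.5
```

```bash
python3 look.py 5; python3 - <<'E'
from h import *
print([proj("scene",(565.2,26,z)) for z in (33,39,41,45)])
E
```

```text
10.85 [564.13299906  24.61509719 145.77017072] [1.79963079e+02 7.67546005e-02 1.39205732e+02] [-0.27774169  0.32930594 -0.83743071] 50.67098161057439
tcp px (np.float64(288.15771186630417), np.float64(172.35352417862492))
[(np.float64(288.86112916590014), np.float64(203.8601299813403)), (np.float64(288.8609416540414), np.float64(202.2812251347336)), (np.float64(288.8608788821405), np.float64(201.75266731861274)), (np.float64(288.8607529338267), np.float64(200.69214557652504))]
```

View pics/s5.png

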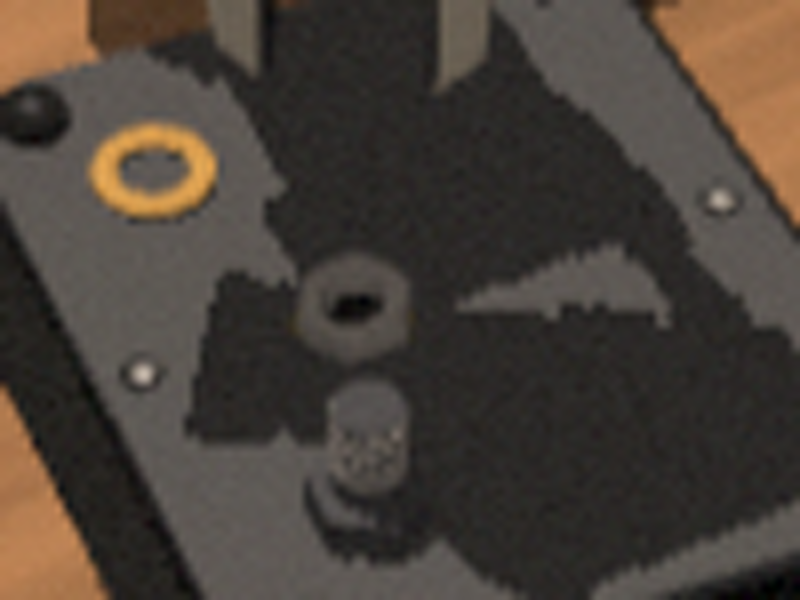

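The nut has dropped into the pocket: top centre at crop (354,302), which matches the pocket centre at a top height of about 39–41 mm. The force onset puts the pocket at about (565,26) in robot coordinates. I'll press with the fingertips on the ring, opening about 25 mm so they don't enter the bore.

Request:
{"fn": "arm_command", "kwargs": {
  "increments": [0.728,0,1.6,20,0,0.728,0,1.6,45,0,0.728,0,1.6,65,0,0.728,0,1.6,80,0,0.728,0,1.6,90,0,0.728,0,1.6,96,0,0.728,0,1.6,100,0,0.728,0,1.6,101,0,0.728,0,1.6,101,0]
}}

```text
time: 11.98
tool_pos: [565.2, 26.0, 44.6]
tcp_rot: [3.141, 0.001, 2.43]
contact_force: [0.3, -1.0, -0.3]
grip_width: 24.9
```

Request:
{"fn": "arm_command", "kwargs": {
  "increments": [0.728,0,0,0.7,0,0.728,0,0,1.4,0,0.728,0,0,2,0,0.728,0,0,2,0]
}}

```text
time: 12.48
tool_pos: [565.0, 26.0, 42.2]
tcp_rot: [3.142, 0.0, 2.43]
contact_force: [0.1, 0.5, -0.3]
grip_width: 25.0
```

Request:
{"fn": "arm_command", "kwargs": {
  "increments": [0.728,0,0,0.5,0,0.728,0,0,1,0,0.728,0,0,1,0]
}}

```text
time: 12.85
tool_pos: [565.1, 26.0, 41.3]
tcp_rot: [3.141, 0.0, 2.43]
contact_force: [0.6, 0.2, 0.9]
grip_width: 24.6
```

Request:
{"fn": "arm_command", "kwargs": {
  "increments": [0.728,0,0,0.5,0,0.728,0,0,0.5,0]
}}

```text
time: 13.1
tool_pos: [565.1, 26.0, 40.8]
tcp_rot: [3.141, 0.0, 2.43]
contact_force: [0.4, 0.7, 2.4]
grip_width: 25.2
```

Request:
{"fn": "arm_command", "kwargs": {
  "increments": [0.728,0,0,0.5,0,0.728,0,0,0.5,0]
}}

```text
time: 13.35
tool_pos: [565.2, 26.1, 40.4]
tcp_rot: [3.141, 0.0, 2.43]
contact_force: [0.9, 1.7, 3.6]
grip_width: 24.7
```

Request:
{"fn": "arm_command", "kwargs": {
  "increments": [0.728,0,0,0.4,0,0.728,0,0,0.4,0]
}}

```text
time: 13.6
tool_pos: [565.2, 26.1, 40.1]
tcp_rot: [3.141, 0.0, 2.43]
contact_force: [0.0, 1.4, 4.2]
grip_width: 24.9
```

Request:
{"fn": "arm_command", "kwargs": {
  "increments": [0.728,0,0,0.4,0,0.728,0,0,0.8,0,0.728,0,0,0.8,0]
}}

```text
time: 13.98
tool_pos: [565.2, 26.0, 39.6]
tcp_rot: [3.141, 0.001, 2.43]
contact_force: [-0.5, 2.5, 6.8]
grip_width: 24.7
```

Request:
{"fn": "arm_command", "kwargs": {
  "increments": [0.728,0,0,0.4,0,0.728,0,0,0.8,0,0.728,0,0,0.8,0]
}}

```text
time: 14.35
tool_pos: [565.3, 25.9, 39.1]
tcp_rot: [3.141, 0.001, 2.43]
contact_force: [-1.3, 1.7, 10.0]
grip_width: 25.1
```

Request:
{"fn": "arm_command", "kwargs": {
  "increments": [0.728,0,0,0.4,0,0.728,0,0,0.8,0,0.728,0,0,0.8,0]
}}

```text
time: 14.72
tool_pos: [565.3, 25.8, 37.7]
tcp_rot: [3.141, 0.001, 2.43]
contact_force: [1.2, 1.3, 3.0]
grip_width: 24.9
```

It snapped past the tongues: 10 N dropped to 3 N. I'll seat it gently against the floor.

Request:
{"fn": "arm_command", "kwargs": {
  "increments": [0.728,0,0,0.4,0,0.728,0,0,0.4,0]
}}

```text
time: 14.98
tool_pos: [565.1, 25.9, 37.3]
tcp_rot: [3.142, 0.0, 2.43]
contact_force: [-0.3, 1.0, 5.8]
grip_width: 24.9
```

Request:
{"fn": "arm_command", "kwargs": {
  "increments": [0.728,0,0,0.4,0,0.728,0,0,0.4,0]
}}

```text
time: 15.22
tool_pos: [565.2, 25.9, 37.2]
tcp_rot: [3.141, 0.001, 2.43]
contact_force: [0.2, 1.8, 8.9]
grip_width: 25.0
```

Request:
{"fn": "arm_command", "kwargs": {
  "increments": [0.728,0,0,0.4,0,0.728,0,0,0.4,0]
}}

```text
time: 15.48
tool_pos: [565.2, 25.9, 37.2]
tcp_rot: [3.141, 0.001, 2.43]
contact_force: [-3.0, 1.2, 12.0]
grip_width: 25.3
```

z has stopped at 37.2 (home is 37) while the force rises. I'll go to about 18–20 N to make sure every tongue is passed, then lift away and look.

Request:
{"fn": "arm_command", "kwargs": {
  "increments": [0.728,0,0,0.4,0,0.728,0,0,0.8,0,0.728,0,0,0.8,0]
}}

```text
time: 15.85
tool_pos: [565.2, 25.9, 37.2]
tcp_rot: [3.141, 0.001, 2.43]
contact_force: [-4.4, 0.9, 18.6]
grip_width: 24.8
```

Request:
{"fn": "arm_command", "kwargs": {
  "increments": [0.728,0,0,-1,0,0.728,0,0,-3,0,0.728,0,0,-10,0,0.728,0,0,-40,0,0.728,0,0,-80,0,0.728,0,0,-120,0,0.728,0,0,-150,0,0.728,0,0,-150,0,0.728,0,0,-150,0]
}}

```text
time: 16.98
tool_pos: [564.3, 26.0, 184.4]
tcp_rot: [-3.14, -0.001, 2.43]
contact_force: [-0.1, 0.7, 0.5]
grip_width: 25.3
```

```bash
python3 look.py 6; python3 - <<'E'
from h import *
a=cv2.imread("pics/s5.png")[160:460,200:500];b=cv2.imread("pics/s6.png")[160:460,200:500]
cv2.imwrite("pics/cmp.png",np.clip(np.hstack([a,b])*2.0,0,255).astype(np.uint8))
E
```

```text
17.025 [564.12183265  25.96938906 183.98144207] [-1.79899171e+02 -1.25215508e-01  1.39204737e+02] [ 0.11140297  0.16869059 -0.08196901] 25.44120345527261
tcp px (np.float64(288.60099756306863), np.float64(160.54872805191556))
```

View pics/cmp.png

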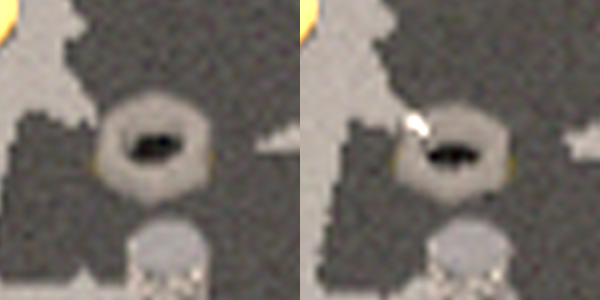

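Comparing before (left) and after (right), the nut's top edge moved down from crop row 92 to 102 (about 4 mm). It now sits level in the pocket, and the bolt looks unmoved.

```bash
python3 -c "
from plant import ticket;print(ticket.close_job())"
```

```text
the job is handed in; nothing more can be done
None
```

The nut is fully home on the floor of the pocket, and I've handed the job in; it reports no verdict. I slid the nut across the face in a loose finger cage, without squeezing or lifting it, turned it to the pocket's angle, and it dropped in. I then pressed it down with the fingertips on its ring.

- **Seating:** it went past the tongues at about 10 N. The press then stopped at z 37.2 mm, where the height expected at home is 37, and did not move as I raised the force to 18.6 N.
- **Forces:** the highest reading was about 19 N, at the final press, and about 3 N while sliding. Forces were read only at the end of each move, so a brief peak in between would not show.
- **Final picture:** the nut is about 4 mm lower than when it dropped in and looks level. The bolt looks unmoved and the gripper is well clear, at z 184 mm.
- **Disagreement:** the two cameras differed by about 3 mm in x on where the pocket was. Where the nut met the pocket wall agreed with the scene camera, so I used that position.
- **Not checked:** I did not look again at the bench items away from the base, though the arm met no unexpected force.

The robot's clock was about 17 s at the end, within the 58 s limit.

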